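Load and start the embossing jig

ROBOT

A 7-joint arm with a two-finger parallel gripper is mounted at the origin on a cart in front of the work surface, level with it; the furniture and walls round the work are solid. World frame = base frame: x ahead of the robot, y to its left, z up, the work surface at z = 0. Lengths are in m, angles in rad, forces in N, time in s.
With the tool pointing down it reaches from about 0.4 to 0.85 m from the base axis. Payload 10.4 kg.
Tool frame: the origin (TCP) lies midway between the tips of the shut fingers; the grasp point (between the pads) lies r.grip_point_offset behind it (r.grip_point_offset is the distance from the TCP to the grasp point, in m); z points along the fingers, y is the line along which they close (so a half turn about z gives the same grasp; the last joint's range is limited). The gripper opens to 87 mm and grips with 3 to 60 N. Pads are 19 mm wide; open, the fingers measure 117 mm over their backs; the gripper's body (75 mm by 190 mm) begins 51 mm behind the grasp point.
Start: joints at [1.307, 0.332, -0.065, 1.46, 0.022, 1.35, -0.088], TCP at [0.149, -0.607, 0.223] pointing down, gripper open.
Joint ranges: [-2.6, 2.6], [-0.5, 2.12], [-1.47, 1.34], [0.16, 2.42], [-1.27, 4.41], [0.06, 2.06], [-2.6, 2.6]. Speed limits (rad/s): [2.22, 2.22, 2.79, 2.79, 3.14, 3.14, 3.14].

INTERFACE

Orientations are given as a unit quaternion [x, y, z, w].
In Python, from bench import r gives the robot as it stands.
- The arm moves only by the tool play_rows, never from a script. Its arguments are lists of equal length, an entry for each row: "claw": the closure, from 0 (fully open) to 1 (shut); "delta_pos": the shift along the tool's x, y, z scaled (see below), a list of three; "delta_rot": the turn, a rotation vector about the tool's x, y, z scaled (see below), a list of three. A call has 1 to 8 rows; each row shifts and turns the commanded pose from where the row before left it, along the tool's axes as they then stand; what a row does not reach is not made up. The controller multiplies each number of a shift by 200 mm and each number of a turn by pi rad. A row lasts 1/10 s, in which the tool goes at most 50 mm and 8.59 degrees, less where a joint would pass 70% of its speed; a pose out of reach is approached as far as the arm can. A call with a number of a shift or a turn outside -1 to 1 is refused whole. A call with a gripper value outside its range is refused whole. The fingers move at their own pace and stop on an object; "squeeze" is the grip in N (left out, the last holds). Time passes only in rows, so rows that do not move let the fingers close. It gives the time, the measured TCP pose, the force, the opening and the grip force at its end, in the units of the state.
- r.read_state(): the state, without advancing time (a new reading comes with each control period).
- r.camera(name): name is "scene" or "top" or "wrist"; returns a dict with "pixels" (384x512x3 uint8, red, green, blue), "camera_matrix" (3x3 intrinsics, pixels), "cam_to_world" (4x4, takes a point from camera to world coordinates); the wrist camera has in their place "hand_eye" (4x4, takes a point from camera to tool coordinates, whose origin is the TCP and whose axes are the flange's). Camera axes: x right, y up, looking along -z (the intrinsics and any distortion apply to the point x, -y, -z); pixel columns grow to the right and rows downward; lengths in m; the calibration is good to about 2 mm. A picture is of the moment at which its call begins: read the wrist's pose just before it. There is no depth.
- r.close_job(): hands the job in; it is judged then, once.
The state is a dict: "time": time; "joint_positions": joint angles; "joint_vel": joint speeds; "joint_torque": joint torques, N m; "ee_pos": TCP position; "eef_rot": TCP orientation; "ft_force": force on the tool from outside, world axes, zero at the start; "torque": the same for the moment, N m; "width": finger opening in m; "grip_force": force on a finger pad.
Only numpy, scipy, OpenCV 4.12 (cv2) and the standard library are available. Lean on these libraries where they do the work, as an engineer would, in place of code of your own. Each camera call takes 0.05 s, during which the arm holds its last target. There are 200 camera calls.

TASK

Load the embossing jig: pull its locking slide out by the black knob to the open stop, lay the wooden blank that matches the die cavity flat on the cavity's floor, and push the knob fully home so that the tongue covers the blank's edge. Then press the start button right down and let it come up. Leave the other blank and everything else on the bench where it is.

Things in the scene. Friction and masses are not known exactly. Their poses are not given: they have to be found in the camera images.
- jig: Embossing jig fixed to the bench. Origin: underside of its base; z up; the slide runs along y: die cavity at +y, knob at -y. Base plate 120 (x) x 180 mm, y -70 to +110, 12 high. Grey die block round the cavity 110 x 102 mm, top 24 mm above the bench. Guide housing 80 mm wide, y -60 to -12, 64 high, with a cap on it up to 75 mm. The slide is at x 0, its axis 43 mm above the bench.
- cavity (a point): Centre of the floor of the round die cavity (jig frame: x 0, y +50, z 16 mm): 63 mm wide, 8 mm deep, floor 16 mm above the bench, mouth chamfered by 2 mm. Axes as the jig's.
- slide (a joint): Locking slide, m: 0 = home (tongue covers the cavity's edge by about 16 mm), 0.045 = pulled out to the open stop (tongue clear of the cavity by about 29 mm). A spring detent holds it at either end; moving it from one end takes about 10 N, and past half way it snaps to the other end.
- knob (a point): Centre of the black knob on the slide, moves with it (jig frame: x 0, y -114 mm at home, z 43). A disc 60 mm across, 18 mm thick, axis along the jig's y, top 73 mm above the bench. Between it and the housing is a bare stem 16 mm thick, 45 mm long at home: closed fingers can hook the knob's rim there, above the stem, or push its outer face.
- tongue_tip (a point): Middle of the end of the slide's flat steel tongue (36 mm wide, 38 to 48 mm above the bench), on the slide at jig x 0, y +36 mm when home.
- round_blank: Round wooden disc, 60 mm across, 20 mm thick: the blank that matches the cavity. Origin at the centre of its underside, z along its axis (up). Starts flat on the bench. Seated, its origin is at the cavity point and it stands 12 mm above the die block.
- square_blank: Square wooden blank 56 x 56 x 20 mm, origin at the centre of its underside. It does not fit the cavity; leave it.
- start (a joint): Start button's travel, m: 0 = up, 0.007 = fully down (spring, about 5 N).
- start_top (a point): Centre of the top face of the grey start button (40 mm across) in a black housing fixed to the bench to the right of the jig; pressed straight down.
- tape_roll: Bystander: clear tape roll lying flat, 109 mm across, 48 mm high, origin under its centre.
- stapler: Bystander: stapler, 32 x 142 x 54 mm, origin under its centre.
- label_roll: Bystander: upright white label roll, 95 mm across, 102 mm high, origin under its centre.
Mind the look-alikes: they are no part of the job. What is shaped like the round_blank but blue or turquoise is not meant.

How it is judged:
On the way, in this order (a step that is already met when the one before it is completed fails the run):
1. the slide is pulled out to its open stop, the cavity still empty (value of joint slide above 0.04 m and horizontal distance between round_blank and cavity above 0.06 m), for 0.2 s.
2. the round blank lies flat on the cavity's floor with the slide still out (value of joint slide above 0.035 m and horizontal distance between round_blank and cavity below 0.004 m and z of round_blank in the frame of cavity below 0.0025 m and angle between round_blank's own z axis and vertical below 0.06 rad), for 0.2 s.
3. the slide is pushed fully home over the seated blank (value of joint slide below 0.004 m and horizontal distance between round_blank and cavity below 0.004 m and z of round_blank in the frame of cavity below 0.0025 m), for 0.2 s.
4. the start button is pressed right down, the slide being home (value of joint start above 0.0055 m and value of joint slide below 0.004 m), for 0.05 s.
At the end, for the whole second after the job is handed in: The round blank lies flat on the floor of the cavity (centre within 4 mm, not more than 2.5 mm above the floor, tilt under 0.06 rad) and at rest, the slide is home (within 4 mm), the start button is up again, and the square blank is within 30 mm of where it was (all of step 3 and z of round_blank in the frame of cavity above -0.003 m and angle between round_blank's own z axis and vertical below 0.06 rad and linear speed of round_blank below 0.02 m/s and value of joint start below 0.002 m and distance of square_blank from where it was at the start of the episode below 0.03 m); the robot touches nothing.
It fails at once if the start button is pressed before the slide is home over the seated blank (value of joint start above 0.004 m and (value of joint slide above 0.006 m or horizontal distance between round_blank and cavity above 0.006 m)).
It fails at once if the other blank is moved by more than 40 mm (distance of square_blank from where it was at the start of the episode above 0.04 m).
It fails at once if a bystander is moved by more than 40 mm (distance of any of tape_roll, stapler, label_roll from where it was at the start of the episode above 0.04 m).
It also fails if it takes over 61 s, if anything falls off the work surface, if the arm or the gripper's body presses on something with over 40 N, if the wrist force passes 120 N, or if a joint passes its speed limit or range.

## Working session

There is one attempt and no reset: what is moved stays moved. The work goes in short steps, Python scripts to look and compute and a tool call to move; the robot and the scene stay as the last step left them, time stands still between calls to the robot, and variables do not carry over. Pictures are saved under pics/ and viewed, at most 10 in all, crops included, and the job is handed in when it is done.

Besides the shell and the picture viewer there is one more tool, called by a JSON object that holds its "op" and its "data", one argument or row to a line. play_rows: Moves the arm, as the interface text tells. Shifts and turns lie within -1 to 1; 1 stands for 200 mm of shift or pi rad of turn. Its arguments: {"type":"object","properties":{"claw":{"type":"array"},"delta_pos":{"type":"array"},"delta_rot":{"type":"array"},"squeeze":{"type":"number"}},"required":["claw","delta_pos","delta_rot"]}

```bash
mkdir -p pics; ls; cat > h.py <<'E'
import numpy as np, cv2
from scipy.spatial.transform import Rotation as R
from bench import r
def T(cam, st):
    if 'cam_to_world' in cam: return np.array(cam['cam_to_world'])
    W=np.eye(4); W[:3,:3]=R.from_quat(st['eef_rot']).as_matrix(); W[:3,3]=st['ee_pos']
    return W@np.array(cam['hand_eye'])
def ray(K,M,u,v):
    K=np.array(K); d=np.array([(u-K[0,2])/K[0,0],-(v-K[1,2])/K[1,1],-1.])
    return M[:3,3], M[:3,:3]@d
def onplane(K,M,u,v,z):
    o,d=ray(K,M,u,v); return o+d*(z-o[2])/d[2]
def proj(K,M,p):
    c=np.linalg.inv(M)@np.append(p,1); K=np.array(K)
    return K[0,0]*c[0]/-c[2]+K[0,2], K[1,1]*-c[1]/-c[2]+K[1,2]
def tri(rays):
    A=0;b=0
    for o,d in rays:
        d=d/np.linalg.norm(d); P=np.eye(3)-np.outer(d,d); A=A+P; b=b+P@o
    return np.linalg.solve(A,b)
E
python3 - <<'E'
from h import *
print(r.grip_point_offset); print(r.read_state())
for n in ("scene","top"):
    c=r.camera(n); print(n,np.array(c['camera_matrix']).tolist(),np.round(c['cam_to_world'],4).tolist(),[k for k in c])
    np.savez(f'{n}0.npz',**c)
    cv2.imwrite(f'pics/{n}0.png',cv2.resize(c['pixels'][:,:,::-1],(800,600),interpolation=cv2.INTER_CUBIC))
E
```

```text
pics
0.0187
{'time': 0.0, 'joint_positions': array([ 1.30742876,  0.33286594, -0.06470488,  1.46098266,  0.02161965,
        1.34993857, -0.08850661]), 'joint_vel': array([-0.00037311, -0.00057315, -0.00167497,  0.00066859, -0.00090379,
       -0.00345364,  0.00040847]), 'joint_torque': array([-7.14099733e-04, -6.23250461e+01,  2.42020941e-02, -3.89891589e+01,
       -6.12383382e-02,  3.97508999e-02,  1.41635883e-04]), 'ee_pos': array([ 0.148918  , -0.60656681,  0.22173795]), 'eef_rot': array([ 9.92760888e-01,  1.20105194e-01, -1.34739500e-04, -7.36906484e-04]), 'ft_force': array([-0.5383268 ,  0.7826649 , -0.74450944]), 'torque': array([-0.03430676, -0.00797222,  0.03021173]), 'grip_force': 0.0, 'width': 0.08699961334918783}
scene [[408.4243605289293, 0.0, 247.0620814883781], [0.0, 408.4243605289293, 192.76380838664278], [0.0, 0.0, 1.0]] [[-0.723, 0.3664, -0.5857, -0.2254], [-0.6908, -0.382, 0.6139, 0.8265], [0.0012, 0.8484, 0.5293, 0.761], [0.0, 0.0, 0.0, 1.0]] ['pixels', 'camera_matrix', 'cam_to_world']
top [[465.26865091884974, 0.0, 259.3426006905087], [0.0, 465.26865091884974, 178.1981583336181], [0.0, 0.0, 1.0]] [[0.029, 0.9944, -0.1013, 0.3875], [-0.9994, 0.031, 0.0182, -0.0057], [0.0213, 0.1007, 0.9947, 1.4384], [0.0, 0.0, 0.0, 1.0]] ['pixels', 'camera_matrix', 'cam_to_world']
```

View pics/scene0.png

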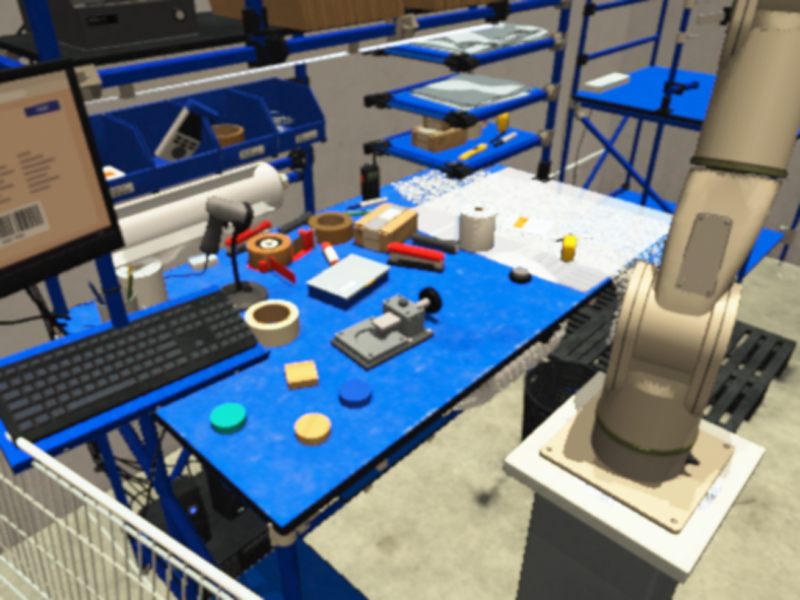

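View pics/top0.png

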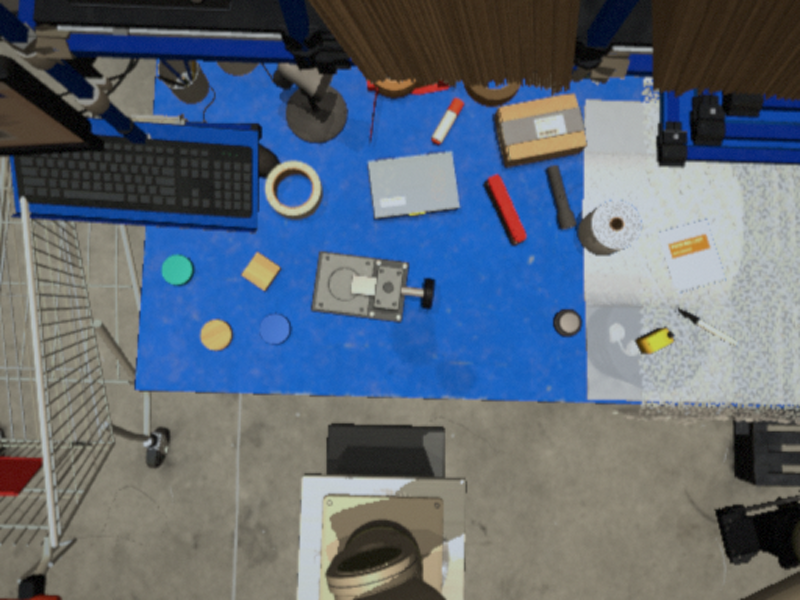

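The top view (800 px wide) shows these:
- The jig at (360,286), with its knob at (428,293) on the right.
- The start button at (568,322).
- The square blank at (261,271).

Three things are round-blank shaped: wooden (216,335), blue (275,329) and turquoise (177,270). Only the wooden one fits the description. In the scene view it is at (312,429).

```bash
python3 - <<'E'
from h import *
C={n:np.load(n+'0.npz') for n in('top','scene')}
def blob(n,u,v,lo,hi,rad=35):
    c=C[n]; hsv=cv2.cvtColor(c['pixels'],cv2.COLOR_RGB2HSV); m=cv2.inRange(hsv,lo,hi)
    w=np.zeros_like(m); cv2.circle(w,(int(u/1.5625),int(v/1.5625)),rad,255,-1); m&=w
    k,l,s,ce=cv2.connectedComponentsWithStats(m); i=1+np.argmax(s[1:,4]); return ce[i],s[i]
K=lambda n:C[n]['camera_matrix']; M=lambda n:C[n]['cam_to_world']
wood=((8,90,100),(28,255,255))
for nm,t,s,z in (('round',(216,335),(312,429),.02),('square',(261,271),(301,375),.02)):
    a,sa=blob('top',*t,*wood,20); b,sb=blob('scene',*s,*wood,20)
    print(nm,a,sa,b,sb,'tri',tri([ray(K('top'),M('top'),*a),ray(K('scene'),M('scene'),*b)]).round(4),onplane(K('top'),M('top'),*a,z).round(4))
for nm,t,z in (('cavity',(345,284),.024),('knobtop',(428,281),.06),('knob mid',(428,293),.043),('button',(568,320),.03),('cap',(390,287),.075)):
    print(nm,onplane(K('top'),M('top'),t[0]/1.5625,t[1]/1.5625,z).round(3))
print(r.read_state()['time'])
c=C['top']['pixels']; cv2.imwrite('pics/crop1.png',cv2.resize(c[135:240,80:290,::-1],(800,400),interpolation=cv2.INTER_CUBIC))
w=r.camera('wrist'); print(w['camera_matrix'],np.round(w['hand_eye'],4))
E
```

```text
round [138.12142857 213.925     ] [129 205  19  19 280] [199.85849057 274.44339623] [190 266  21  18 318] tri [0.413  0.3347 0.0107] [0.412  0.3316 0.02  ]
square [166.84280936 173.31772575] [155 162  24  23 299] [192.22047244 239.51181102] [183 232  20  16 254] tri [0.5403 0.2541 0.0108] [0.5381 0.2512 0.02  ]
cavity [0.517 0.085 0.024]
knobtop [ 0.524 -0.075  0.06 ]
knob mid [ 0.503 -0.076  0.043]
button [ 0.46  -0.351  0.03 ]
cap [ 0.509 -0.003  0.075]
0.1
[[266.30764627   0.         252.26924795]
 [  0.         266.30764627 192.9646656 ]
 [  0.           0.           1.        ]] [[ 4.000e-04  9.623e-01  2.719e-01  7.580e-02]
 [ 1.000e+00 -5.000e-04  1.000e-04 -7.000e-04]
 [ 2.000e-04  2.719e-01 -9.623e-01 -1.627e-01]
 [ 0.000e+00  0.000e+00  0.000e+00  1.000e+00]]
```

View pics/crop1.png

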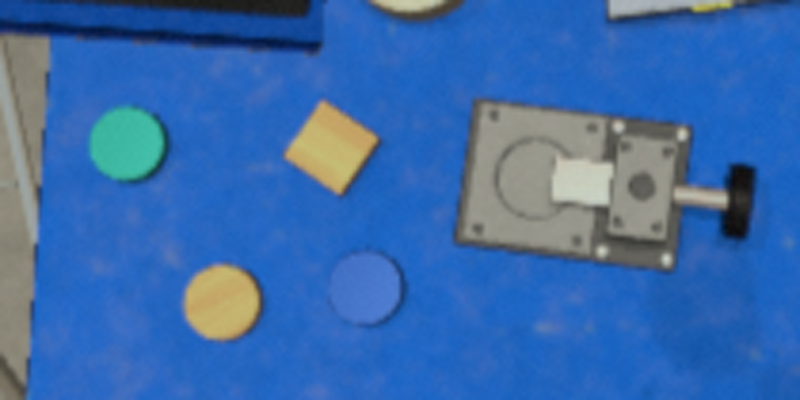

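The crop confirms it: the wooden disc at crop (222,302), native (138,214), is the match. The blue disc at (366,288) and the turquoise one at (127,143) are look-alikes. The jig lies nearly along world y, with yaw about -5°. Next I'll plan the wrist viewpoints.

```bash
cat > plan.py <<'E'
from h import *
def plan(wps):
    """wps: list of (pos, yaw_deg, nrows); tool pointing down. prints scaled tool-axis rows"""
    st=r.read_state(); p=np.array(st['ee_pos']); Q=R.from_quat(st['eef_rot'])
    print('t',st['time'],'now',p.round(4),'yaw',np.degrees(np.arctan2(Q.as_matrix()[1,0],Q.as_matrix()[0,0])).round(2),'F',np.round(st['ft_force'],1),'w',round(st['width'],4),'j',np.round(st['joint_positions'],2))
    for pos,yaw,n in wps:
        G=R.from_euler('z',yaw,degrees=True)*R.from_euler('x',180,degrees=True)
        rv=(Q.inv()*G).as_rotvec(); p0,Q0=p.copy(),Q
        P=[];V=[]
        for i in range(n):
            d=(np.array(pos)-p)/(n-i); s=np.round(Q.inv().apply(d)/.2,4); w=np.round((Q.inv()*G).as_rotvec()/(n-i)/np.pi,4)
            P.append(s.tolist()); V.append(w.tolist()); p=p+Q.apply(s*.2); Q=Q*R.from_rotvec(w*np.pi)
        print('pos',P); print('rot',V,'deg/row',np.degrees(np.linalg.norm(rv)/n).round(1),'mm/row',(1000*np.linalg.norm(np.array(pos)-p0)/n).round(0))
E
python3 - <<'E'
from plan import *
plan([((.40,-.33,.22),55,8),((.45,-.1,.22),85,6)])
E
```

```text
t 0.15 now [ 0.149  -0.6067  0.2219] yaw 13.8 F [-0.2 -0.1 -0. ] w 0.087 j [ 1.31  0.33 -0.06  1.46  0.02  1.35 -0.09]
pos [[0.1936, -0.1305, 0.0013], [0.2045, -0.1126, 0.0013], [0.2138, -0.0938, 0.0014], [0.2214, -0.0743, 0.0013], [0.2271, -0.0541, 0.0013], [0.2311, -0.0335, 0.0013], [0.2331, -0.0126, 0.0013], [0.2334, 0.0085, 0.0013]]
rot [[-0.0, -0.0, -0.0286], [-0.0, -0.0, -0.0286], [-0.0001, -0.0, -0.0286], [-0.0, -0.0, -0.0286], [-0.0001, -0.0, -0.0286], [-0.0, -0.0, -0.0286], [-0.0001, -0.0001, -0.0287], [-0.0, -0.0, -0.0286]] deg/row 5.2 mm/row 47.0
pos [[0.1809, -0.0758, 0.0], [0.1868, -0.0597, 0.0], [0.1913, -0.0432, 0.0], [0.1944, -0.0264, 0.0], [0.1959, -0.0093, 0.0001], [0.196, 0.0077, 0.0]]
rot [[-0.0, -0.0, -0.0278], [0.0, -0.0, -0.0278], [0.0, -0.0, -0.0278], [0.0, -0.0, -0.0278], [0.0, -0.0, -0.0277], [0.0, -0.0, -0.0278]] deg/row 5.0 mm/row 39.0
```

{"op": "play_rows", "data": {
  "claw": [0,0,0,0,0,0,0,0],
  "delta_pos": [
    [0.194,-0.13,0],
    [0.204,-0.113,0],
    [0.214,-0.094,0],
    [0.221,-0.074,0],
    [0.227,-0.054,0],
    [0.231,-0.034,0],
    [0.233,-0.013,0],
    [0.233,0.009,0]
  ],
  "delta_rot": [
    [0,0,-0.0286],
    [0,0,-0.0286],
    [0,0,-0.0286],
    [0,0,-0.0286],
    [0,0,-0.0286],
    [0,0,-0.0286],
    [0,0,-0.0286],
    [0,0,-0.0286]
  ]
}}

```text
time: 0.95
ee_pos: [0.4008, -0.3288, 0.2225]
eef_rot: [0.886, 0.463, -0.0, 0.0]
ft_force: [0.6, -0.8, -0.0]
width: 0.087
grip_force: 0.0
```

```bash
cat > snap.py <<'E'
from plan import *
def snap(n):
    st=r.read_state(); c=r.camera('wrist')
    np.savez(n+'.npz',px=c['pixels'],K=c['camera_matrix'],M=T(c,st)); 
    return c['pixels']
E
python3 - <<'E'
from snap import *
snap('wA'); plan([((.45,-.1,.22),85,6)])
E
```

```text
t 1.0 now [ 0.4066 -0.3216  0.2228] yaw 56.04 F [4.  7.6 0.6] w 0.0872 j [ 0.96  0.12 -0.4   1.72  0.05  1.31 -0.05]
pos [[0.1734, -0.0732, 0.0029], [0.1789, -0.0583, 0.0028], [0.1832, -0.0431, 0.0026], [0.1862, -0.0275, 0.0026], [0.1878, -0.0117, 0.0025], [0.1881, 0.0041, 0.0024]]
rot [[0.0001, -0.0002, -0.0268], [0.0001, -0.0002, -0.0268], [0.0001, -0.0001, -0.0268], [0.0001, -0.0002, -0.0268], [0.0001, -0.0001, -0.0268], [0.0, -0.0002, -0.0269]] deg/row 4.8 mm/row 38.0
```

{"op": "play_rows", "data": {
  "claw": [0,0,0,0,0,0,0],
  "delta_pos": [
    [0.181,-0.076,0],
    [0.187,-0.06,0],
    [0.191,-0.043,0],
    [0.194,-0.026,0],
    [0.196,-0.009,0],
    [0.196,0.008,0],
    [0,0,0]
  ],
  "delta_rot": [
    [0,0,-0.0278],
    [0,0,-0.0278],
    [0,0,-0.0278],
    [0,0,-0.0278],
    [0,0,-0.0278],
    [0,0,-0.0278],
    [0,0,0]
  ]
}}

```text
time: 1.7
ee_pos: [0.451, -0.0953, 0.2229]
eef_rot: [0.734, 0.679, 0.001, 0.0]
ft_force: [-0.7, -0.4, 0.8]
width: 0.0866
grip_force: 0.0
```

```bash
python3 - <<'E'
from snap import *
plan([]); b=snap('wB'); a=np.load('wA.npz')['px']
cv2.imwrite('pics/wAB.png',cv2.resize(np.hstack([a,b])[:,:,::-1],(800,300),interpolation=cv2.INTER_AREA))
cv2.imwrite('pics/wB.png',cv2.resize(b[:,:,::-1],(800,600),interpolation=cv2.INTER_CUBIC))
E
```

```text
t 1.7 now [ 0.451  -0.0953  0.2229] yaw 85.58 F [-0.7 -0.4  0.8] w 0.0866 j [ 0.75 -0.   -0.63  1.84 -0.    1.3   0.04]
```

View pics/wB.png

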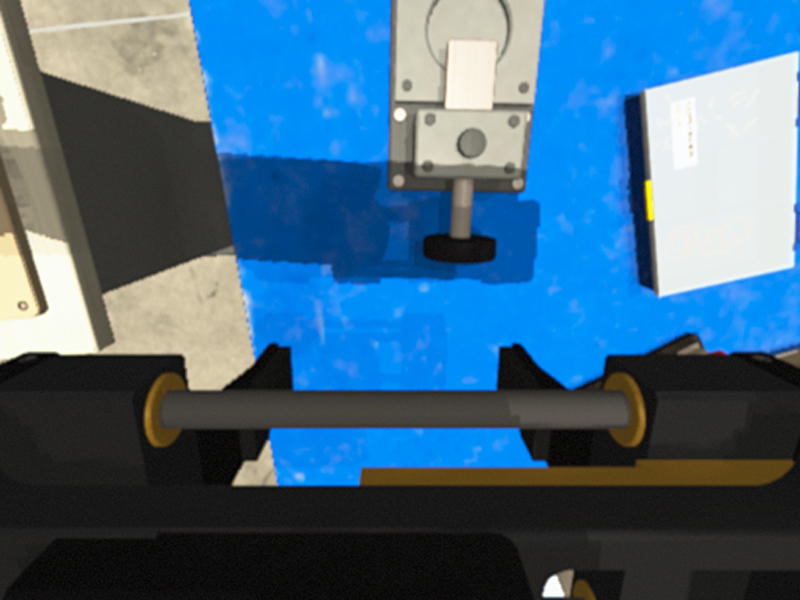

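View pics/wAB.png

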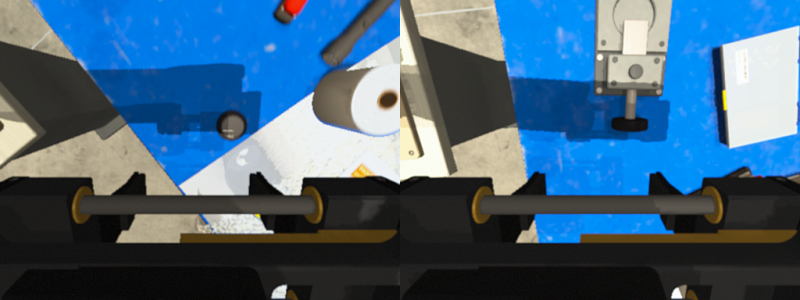

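Wrist view B shows the jig: knob at (460,248), stem at (461,205), cap screw at (471,143), front base corners at (390,190) and (525,191), and part of the cavity at (468,30). In view A the button is at native (297,160). The two round jig and button features can be measured against the top camera.

```bash
python3 - <<'E'
from h import *
B=np.load('wB.npz');A=np.load('wA.npz');t=np.load('top0.npz')
s=1.5625
for nm,u,v,z in (('baseL',390,189,.012),('baseR',525,191,.012),('capscrew',471,143,.075),('stem',461,205,.043),('tongL',446,108,.048),('tongR',494,110,.048),('tongTL',448,40,.048),('tongTR',496,42,.048)):
    print(nm,onplane(B['K'],B['M'],u/s,v/s,z).round(4))
def dark(px,x0,y0,x1,y1,th=60):
    g=px.max(axis=2)[y0:y1,x0:x1]; k,l,st,ce=cv2.connectedComponentsWithStats((g<th).astype('uint8'))
    i=1+np.argmax(st[1:,4]); return ce[i]+[x0,y0], st[i]+[x0,y0,0,0,0]
kb=dark(B['px'],262,140,325,175); kt=dark(t['pixels'],266,172,284,200)
print('knob',kb,kt,tri([ray(B['K'],B['M'],*kb[0]),ray(t['camera_matrix'],t['cam_to_world'],*kt[0])]).round(4))
print('knob inner top edge',onplane(B['K'],B['M'],460/s,236/s,.073).round(4),'outer',onplane(B['K'],B['M'],460/s,248/s,.073).round(4))
ab=dark(A['px'],270,135,325,185,90); at=dark(t['pixels'],350,193,376,216,110)
print('button',ab,at,tri([ray(A['K'],A['M'],*ab[0]),ray(t['camera_matrix'],t['cam_to_world'],*at[0])]).round(4))
E
```

```text
baseL [ 0.4542 -0.0239  0.012 ]
baseR [ 0.571  -0.0346  0.012 ]
capscrew [0.5139 0.0034 0.075 ]
stem [ 0.5104 -0.0403  0.043 ]
tongL [0.5008 0.0314 0.048 ]
tongR [0.5365 0.0273 0.048 ]
tongTL [0.5042 0.076  0.048 ]
tongTR [0.5385 0.0721 0.048 ]
knob (array([293.26842837, 158.82197497]), array([271, 150,  46,  18, 719])) (array([273.3960396 , 187.55445545]), array([270, 179,   8,  18, 101])) [ 0.5026 -0.0726  0.0626]
knob inner top edge [ 0.5043 -0.0611  0.073 ] outer [ 0.504  -0.0701  0.073 ]
button (array([293.24600639, 156.93929712]), array([277, 141,  39,  37, 626])) (array([361.36090226, 206.05263158]), array([354, 198,  18,  17, 133])) [ 0.4523 -0.3143  0.153 ]
```

Jig origin is about (0.518, 0.039) with yaw -5.3°. The base width measures 117 mm (120 given), and the tongue, cap and stem all agree. The gap centre on the stem is about (0.5105, -0.043).

```bash
python3 - <<'E'
from plan import *
plan([((.5105,-.043,.13),84.7,4),((.5105,-.043,.058),84.7,4)])
E
```

```text
t 1.75 now [ 0.4505 -0.0984  0.2227] yaw 85.26 F [-0.7 -0.6 -0.1] w 0.0872 j [ 0.75  0.   -0.63  1.84  0.    1.3   0.04]
pos [[0.0752, 0.069, 0.1158], [0.0754, 0.0689, 0.1158], [0.0756, 0.0687, 0.1159], [0.0757, 0.0685, 0.1158]]
rot [[0.0, 0.0, 0.0008], [0.0, 0.0, 0.0008], [0.0, 0.0, 0.0008], [0.0001, 0.0001, 0.0007]] deg/row 0.1 mm/row 31.0
pos [[-0.0, -0.0, 0.09], [-0.0, -0.0, 0.09], [-0.0, -0.0, 0.09], [-0.0001, -0.0, 0.09]]
rot [[-0.0, -0.0, 0.0], [-0.0, -0.0, 0.0], [-0.0, -0.0, 0.0], [-0.0, -0.0, 0.0]] deg/row 0.0 mm/row 18.0
```

{"op": "play_rows", "data": {
  "claw": [1,1,1,1,1,1,1],
  "delta_pos": [
    [0.0755,0.0688,0.116],
    [0.0755,0.0688,0.116],
    [0.0755,0.0688,0.116],
    [0.0755,0.0688,0.116],
    [0,0,0],
    [0,0,0],
    [0,0,0]
  ],
  "delta_rot": [
    [0,0,0.0008],
    [0,0,0.0008],
    [0,0,0.0008],
    [0,0,0.0008],
    [0,0,0],
    [0,0,0],
    [0,0,0]
  ]
}}

```text
time: 2.45
ee_pos: [0.5104, -0.0469, 0.1304]
eef_rot: [0.741, 0.671, -0.0, 0.001]
ft_force: [0.2, 0.7, -0.0]
width: 0.039
grip_force: 0.0
```

```bash
python3 - <<'E'
from snap import *
plan([((.5105,-.043,.058),84.7,4)]); px=snap('wC'); cv2.imwrite('pics/wC.png',cv2.resize(px[:,:,::-1],(800,600)))
E
```

```text
t 2.45 now [ 0.5104 -0.0469  0.1304] yaw 84.3 F [ 0.2  0.7 -0. ] w 0.039 j [ 0.62  0.23 -0.68  1.84  0.16  1.13 -0.22]
pos [[0.0049, -0.0005, 0.0905], [0.0049, -0.0004, 0.0905], [0.0049, -0.0004, 0.0906], [0.0049, -0.0005, 0.0905]]
rot [[0.0001, 0.0001, -0.0005], [0.0, 0.0, -0.0006], [0.0001, 0.0001, -0.0005], [0.0, 0.0, -0.0006]] deg/row 0.1 mm/row 18.0
```

View pics/wC.png

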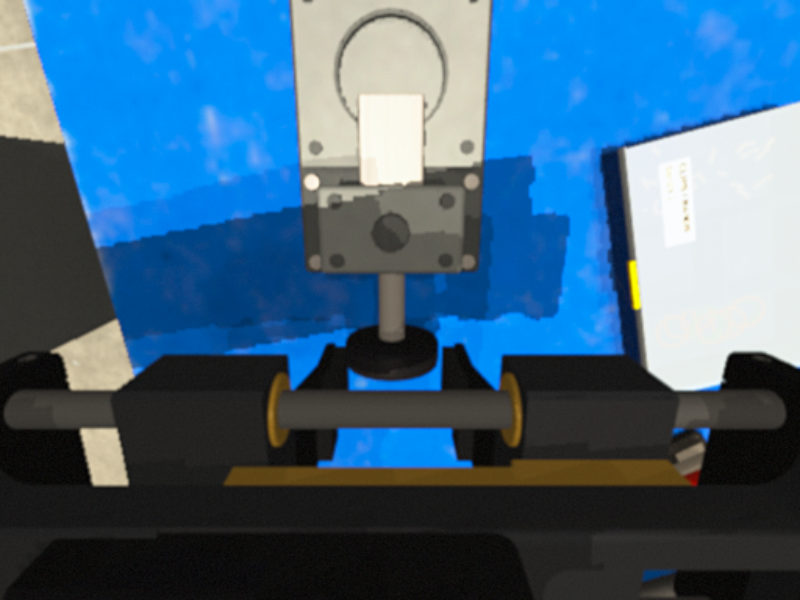

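View C shows the cavity circle at (391,68), the stem from (391,272) to (391,335), and the knob at (391,352). The fingers are still closing.

```bash
python3 - <<'E'
from h import *
B=np.load('wC.npz'); s=1.5625
for nm,u,v,z in (('capfront',391,272,.075),('capscrew',391,233,.075),('knob inner top',391,329,.073),('knob L',345,345,.05),('stem mid',391,305,.051),('tongTL',359,95,.048),('tongTR',424,95,.048),('cav',391,68,.024),('bl',302,272,.012),('br',480,271,.012)):
    print(nm,onplane(B['K'],B['M'],u/s,v/s,z).round(4))
E
```

```text
capfront [ 0.5128 -0.0167  0.075 ]
capscrew [0.5149 0.0039 0.075 ]
knob inner top [ 0.5095 -0.0495  0.073 ]
knob L [ 0.4788 -0.0653  0.05  ]
stem mid [ 0.5101 -0.0419  0.051 ]
tongTL [0.5048 0.0758 0.048 ]
tongTR [0.5395 0.0723 0.048 ]
cav [0.5236 0.0927 0.024 ]
bl [ 0.4502 -0.0236  0.012 ]
br [ 0.5722 -0.0351  0.012 ]
```

{"op": "play_rows", "data": {
  "claw": [1,1,1,1,1,1],
  "delta_pos": [
    [0,0,0],
    [0,0,0],
    [0,0,0],
    [0,0,0],
    [0,0,0],
    [0,0,0]
  ],
  "delta_rot": [
    [0,0,0],
    [0,0,0],
    [0,0,0],
    [0,0,0],
    [0,0,0],
    [0,0,0]
  ]
}}

```text
time: 3.1
ee_pos: [0.5104, -0.0454, 0.1297]
eef_rot: [0.741, 0.672, -0.0, 0.0]
ft_force: [-0.4, -0.8, -0.1]
width: 0.0007
grip_force: 0.0
```

{"op": "play_rows", "data": {
  "claw": [1,1,1,1,1,1],
  "delta_pos": [
    [0.01,0,0.06],
    [0,0,0.09],
    [0,0,0.09],
    [0,0,0.09],
    [0,0,0.03],
    [0,0,0]
  ],
  "delta_rot": [
    [0,0,0],
    [0,0,0],
    [0,0,0],
    [0,0,0],
    [0,0,0],
    [0,0,0]
  ]
}}

```text
time: 3.7
ee_pos: [0.5098, -0.0431, 0.0566]
eef_rot: [0.741, 0.672, -0.001, -0.001]
ft_force: [0.0, 0.3, 0.7]
width: 0.0003
grip_force: 0.0
```

{"op": "play_rows", "data": {
  "claw": [1,1,1,1,1,1,1,1],
  "delta_pos": [
    [-0.035,0,0],
    [-0.035,0,0],
    [-0.035,0,0],
    [-0.035,0,0],
    [-0.035,0,0],
    [-0.035,0,0],
    [-0.035,0,0],
    [0,0,0]
  ],
  "delta_rot": [
    [0,0,0],
    [0,0,0],
    [0,0,0],
    [0,0,0],
    [0,0,0],
    [0,0,0],
    [0,0,0],
    [0,0,0]
  ]
}}

```text
time: 4.5
ee_pos: [0.5058, -0.0942, 0.058]
eef_rot: [0.741, 0.671, -0.0, 0.001]
ft_force: [0.2, -0.0, 0.2]
width: 0.0006
grip_force: 0.0
```

{"op": "play_rows", "data": {
  "claw": [1,1,1,1],
  "delta_pos": [
    [-0.025,0,0],
    [-0.02,0,0],
    [-0.01,0,0],
    [0,0,0]
  ],
  "delta_rot": [
    [0,0,0],
    [0,0,0],
    [0,0,0],
    [0,0,0]
  ]
}}

```text
time: 4.9
ee_pos: [0.5052, -0.0996, 0.0579]
eef_rot: [0.74, 0.673, 0.001, -0.001]
ft_force: [0.0, 11.8, 2.1]
width: 0.0002
grip_force: 5.9
```

{"op": "play_rows", "data": {
  "claw": [1,1,0,0,0,0,0,0],
  "delta_pos": [
    [0.05,0,-0.02],
    [0,0,-0.17],
    [0.08,0,-0.18],
    [0.15,0,0],
    [0.15,0,0],
    [0.05,0,0],
    [0,0,0],
    [0,0,0]
  ],
  "delta_rot": [
    [0,0,0],
    [0,0,0],
    [0,0,0],
    [0,0,0],
    [0,0,0],
    [0,0,0],
    [0,0,0],
    [0,0,0]
  ]
}}

```text
time: 5.7
ee_pos: [0.514, -0.0088, 0.1316]
eef_rot: [0.741, 0.672, -0.0, 0.0]
ft_force: [-0.4, -0.7, 0.0]
width: 0.0403
grip_force: 0.0
```

```bash
python3 - <<'E'
from snap import *
plan([]); px=snap('wD'); cv2.imwrite('pics/wD.png',cv2.resize(px[:,:,::-1],(800,600),interpolation=cv2.INTER_CUBIC)); plan([((.487,-.008,.20),84.7,4)])
E
```

```text
t 5.7 now [ 0.514  -0.0088  0.1316] yaw 84.39 F [-0.4 -0.7  0. ] w 0.0403 j [ 0.57  0.24 -0.72  1.83  0.17  1.13 -0.3 ]
t 5.75 now [ 0.514  -0.0092  0.1315] yaw 84.34 F [ 0.4 -0.1  0.2] w 0.0446 j [ 0.57  0.24 -0.71  1.83  0.17  1.13 -0.3 ]
pos [[-0.002, -0.0338, -0.0856], [-0.0019, -0.0338, -0.0855], [-0.0018, -0.0337, -0.0856], [-0.0017, -0.0338, -0.0855]]
rot [[-0.0, 0.0001, -0.0005], [-0.0, 0.0, -0.0005], [-0.0001, 0.0001, -0.0005], [-0.0, 0.0, -0.0005]] deg/row 0.1 mm/row 18.0
```

View pics/wD.png

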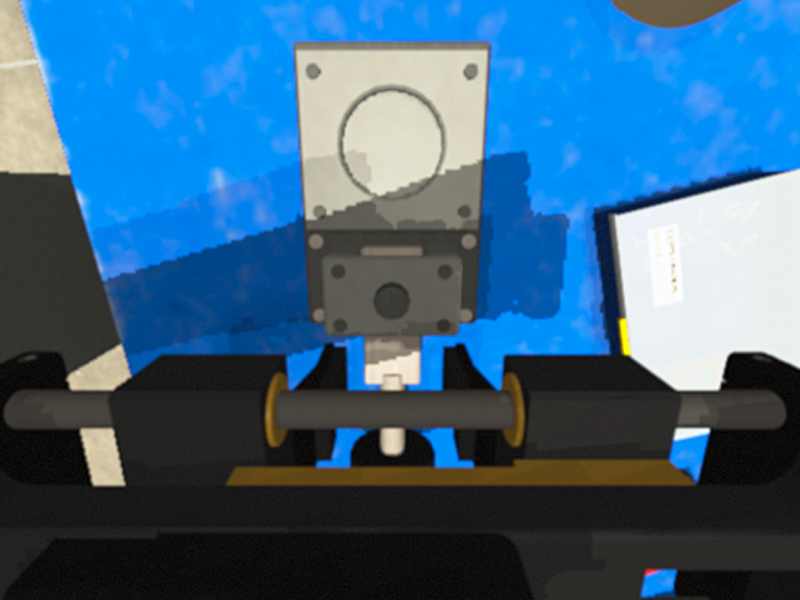

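View D shows the slide open, the cavity fully visible and empty at (392,142), and the knob pulled out to (392,445). I'll take a second view for height.

{"op": "play_rows", "data": {
  "claw": [0,0,0,0,0,0,0],
  "delta_pos": [
    [0,-0.034,-0.086],
    [0,-0.034,-0.086],
    [0,-0.034,-0.086],
    [0,-0.034,-0.086],
    [0,0,0],
    [0,0,0],
    [0,0,0]
  ],
  "delta_rot": [
    [0,0,-0.0005],
    [0,0,-0.0005],
    [0,0,-0.0005],
    [0,0,-0.0005],
    [0,0,0],
    [0,0,0],
    [0,0,0]
  ]
}}

```text
time: 6.45
ee_pos: [0.4868, -0.0057, 0.1996]
eef_rot: [0.739, 0.674, -0.0, -0.0]
ft_force: [0.9, 0.3, 0.8]
width: 0.0863
grip_force: 0.0
```

```bash
cat > ell.py <<'E'
from h import *
def ellipses(px,cx,cy,rad,sub=8):
    """ellipse contours (canny, upsampled 4x) near a pixel"""
    y0,x0=int(cy-rad),max(0,int(cx-rad)); y0=max(0,y0)
    g=cv2.cvtColor(px[y0:int(cy+rad),x0:int(cx+rad)],cv2.COLOR_RGB2GRAY); g=cv2.resize(g,None,fx=4,fy=4,interpolation=cv2.INTER_CUBIC)
    g=cv2.GaussianBlur(g,(0,0),3); e=cv2.Canny(g,20,50)
    out=[]
    for c in cv2.findContours(e,cv2.RETR_LIST,cv2.CHAIN_APPROX_NONE)[0]:
        if len(c)<250: continue
        (x,y),(a,b),t=cv2.fitEllipseAMS(c)
        out.append((len(c),(x+.5)/4-.5+x0,(y+.5)/4-.5+y0,a/4,b/4,t))
    return sorted(out)[::-1]
E
python3 - <<'E'
from snap import *; from ell import *
plan([]); snap('wE')
D=np.load('wD.npz');E=np.load('wE.npz')
c0=np.array([.5236,.0915,.024])
for n,V in(('D',D),('E',E)):
    u,v=proj(V['K'],V['M'],c0); print(n,u,v)
    for e in ellipses(V['px'],u,v,45)[:6]: print(np.round(e,1),onplane(V['K'],V['M'],e[1],e[2],.024).round(4))
E
```

```text
t 6.45 now [ 0.4868 -0.0057  0.1996] yaw 84.73 F [0.9 0.3 0.8] w 0.0863 j [ 0.62  0.1  -0.73  1.81  0.07  1.26 -0.22]
D 250.91060177189573 90.17514396667778
[552.  249.1  90.4  59.7  65.   13.3] [0.5219 0.0915 0.024 ]
E 274.66033091996115 96.34954482224731
[460.  273.6  96.9  49.1  52.2  18.5] [0.5223 0.0909 0.024 ]
```

```bash
cat > circ.py <<'E'
from h import *
from scipy.optimize import least_squares
from scipy.ndimage import map_coordinates, gaussian_filter1d
def circ(V,c,z,r0,r1,gray=None):
    """radial strongest edge points in plane z about c, robust circle fit"""
    g=(cv2.cvtColor(V['px'],cv2.COLOR_RGB2GRAY) if gray is None else gray).astype(float)
    rr=np.arange(r0,r1,.0002)
    for it in range(3):
        P=[]
        for a in np.radians(np.arange(0,360,3)):
            q=np.array([proj(V['K'],V['M'],(c[0]+R_*np.cos(a),c[1]+R_*np.sin(a),z)) for R_ in rr])
            if q.min()<0 or (q[:,1]>215).any(): continue
            d=np.abs(np.gradient(gaussian_filter1d(map_coordinates(g,[q[:,1],q[:,0]],order=1),3)))
            i=np.argmax(d); 
            if 3<i<len(rr)-4: P.append(c[:2]+rr[i]*np.array([np.cos(a),np.sin(a)]))
        P=np.array(P)
        f=least_squares(lambda x:np.hypot(P[:,0]-x[0],P[:,1]-x[1])-x[2],[*c[:2],(r0+r1)/2],loss='soft_l1',f_scale=.0006)
        c=f.x[:2]
    return f.x, len(P), np.median(np.abs(f.fun))
E
python3 - <<'E'
from circ import *
for n in 'CDE':
    V=np.load(f'w{n}.npz')
    x,k,e=circ(V,np.array([.5232,.0915]),.024,.027,.037); print(n,x.round(4),k,e.round(5),proj(V['K'],V['M'],(*x[:2],.024)))
# height from D,E
V={n:np.load(f'w{n}.npz') for n in 'DE'}
rays=[]
for n in 'DE':
    x,_,_=circ(V[n],np.array([.5232,.0915]),.024,.027,.037); rays.append(ray(V[n]['K'],V[n]['M'],*proj(V[n]['K'],V[n]['M'],(*x[:2],.024))))
print('tri',tri(rays))
E
```

```text
C [0.5229 0.0876 0.0305] 118 0.00059 (np.float64(250.03107510028624), np.float64(49.78159443010793))
D [0.523  0.0893 0.0299] 120 0.00011 (np.float64(250.50034313866985), np.float64(92.64021295651308))
E [0.5224 0.0895 0.03  ] 120 0.00015 (np.float64(273.751650659908), np.float64(98.21314260362182))
tri [0.52300572 0.08997243 0.01629564]
```

The cavity floor centre triangulates to (0.5230, 0.0900, 0.0163), and the text's height is 0.016, so they agree. Now I'll view the blank from the same relative pose.

```bash
python3 - <<'E'
from plan import *
plan([((.404,.236,.131),84.4,7)])
E
```

```text
t 6.5 now [ 0.4867 -0.0055  0.1996] yaw 84.75 F [ 0.6  0.5 -0.1] w 0.0869 j [ 0.62  0.1  -0.73  1.81  0.07  1.26 -0.22]
pos [[0.1664, -0.0746, 0.0491], [0.1663, -0.0747, 0.0491], [0.1662, -0.0749, 0.049], [0.1661, -0.0751, 0.0491], [0.1661, -0.0753, 0.049], [0.166, -0.0753, 0.049], [0.1659, -0.0755, 0.049]]
rot [[-0.0001, -0.0, 0.0003], [-0.0001, -0.0, 0.0003], [-0.0, -0.0, 0.0003], [-0.0001, -0.0, 0.0003], [-0.0, -0.0, 0.0002], [-0.0001, -0.0, 0.0003], [-0.0, -0.0, 0.0002]] deg/row 0.1 mm/row 38.0
```

{"op": "play_rows", "data": {
  "claw": [0,0,0,0,0,0,0,0],
  "delta_pos": [
    [0.166,-0.075,0.049],
    [0.166,-0.075,0.049],
    [0.166,-0.075,0.049],
    [0.166,-0.075,0.049],
    [0.166,-0.075,0.049],
    [0.166,-0.075,0.049],
    [0.166,-0.075,0.049],
    [0,0,0]
  ],
  "delta_rot": [
    [0,0,0.0003],
    [0,0,0.0003],
    [0,0,0.0003],
    [0,0,0.0003],
    [0,0,0.0003],
    [0,0,0.0003],
    [0,0,0.0003],
    [0,0,0]
  ]
}}

```text
time: 7.3
ee_pos: [0.4013, 0.2404, 0.1306]
eef_rot: [0.738, 0.674, -0.001, -0.002]
ft_force: [-0.7, -0.2, 0.9]
width: 0.087
grip_force: 0.0
```

{"op": "play_rows", "data": {
  "claw": [0,0,0,0],
  "delta_pos": [
    [0,0,0],
    [0,0,0],
    [0,0,0],
    [0,0,0]
  ],
  "delta_rot": [
    [0,0,0],
    [0,0,0],
    [0,0,0],
    [0,0,0]
  ]
}}

```text
time: 7.7
ee_pos: [0.4048, 0.2354, 0.132]
eef_rot: [0.741, 0.671, 0.0, 0.0]
ft_force: [0.1, -0.1, 0.1]
width: 0.087
grip_force: 0.0
```

```bash
cat > blank.py <<'E'
from snap import *; from circ import *
def wood(V,c):
    hsv=cv2.cvtColor(V['px'],cv2.COLOR_RGB2HSV); m=cv2.inRange(hsv,(8,70,90),(30,255,255))
    k,l,s,ce=cv2.connectedComponentsWithStats(m); u,v=proj(V['K'],V['M'],(c[0],c[1],.02))
    print('blobs',[(ce[i].round(0).tolist(),int(s[i,4])) for i in range(1,k) if s[i,4]>300])
    i=min((i for i in range(1,k) if s[i,4]>300),key=lambda i:np.hypot(*(ce[i]-[u,v])))
    m=(l==i).astype('uint8')*255
    return cv2.GaussianBlur(m,(0,0),1)
def top(V,c):
    m=wood(V,c); return circ(V,np.array(c),.02,.022,.040,m)
E
python3 - <<'E'
from blank import *
plan([]); snap('wF'); V=np.load('wF.npz')
print(top(V,(.413,.3335)))
E
```

```text
t 7.7 now [0.4048 0.2354 0.132 ] yaw 84.31 F [ 0.1 -0.1  0.1] w 0.087 j [ 0.28  0.16 -0.96  1.93  0.15  1.12 -0.83]
blobs [([253.0, 90.0], 3012), ([379.0, 158.0], 3028), ([492.0, 193.0], 2313), ([102.0, 262.0], 621), ([403.0, 262.0], 604), ([380.0, 303.0], 3364)]
(array([0.41627382, 0.33547517, 0.0289351 ]), 120, np.float64(0.00013749618950086202))
```

{"op": "play_rows", "data": {
  "claw": [0,0,0,0,0,0,0,0],
  "delta_pos": [
    [-0.05,-0.05,-0.08],
    [-0.05,-0.05,-0.08],
    [-0.05,-0.05,-0.08],
    [-0.05,-0.05,-0.08],
    [0,0,0],
    [0,0,0],
    [0,0,0],
    [0,0,0]
  ],
  "delta_rot": [
    [0,0,0],
    [0,0,0],
    [0,0,0],
    [0,0,0],
    [0,0,0],
    [0,0,0],
    [0,0,0],
    [0,0,0]
  ]
}}

```text
time: 8.55
ee_pos: [0.3604, 0.2005, 0.1952]
eef_rot: [0.741, 0.672, -0.0, -0.001]
ft_force: [0.0, 0.1, 0.3]
width: 0.0868
grip_force: 0.0
```

```bash
python3 - <<'E'
from blank import *
plan([((.416,.3355,.09),84.4,6),((.416,.3355,.0115),84.4,4)]); snap('wG')
rays=[]
for n in 'FG':
    V=np.load(f'w{n}.npz'); x,k,e=top(V,(.416,.3355)); print(n,x,k,e); rays.append(ray(V['K'],V['M'],*proj(V['K'],V['M'],(*x[:2],.02))))
print(tri(rays))
E
```

```text
t 8.55 now [0.3604 0.2005 0.1952] yaw 84.43 F [0.  0.1 0.3] w 0.0868 j [ 0.4  -0.12 -0.93  1.98 -0.11  1.24 -0.59]
pos [[0.1164, 0.0353, 0.0877], [0.1164, 0.0353, 0.0877], [0.1165, 0.0352, 0.0877], [0.1164, 0.0352, 0.0877], [0.1165, 0.0351, 0.0877], [0.1164, 0.0352, 0.0877]]
rot [[-0.0001, -0.0, 0.0], [-0.0001, -0.0, 0.0], [-0.0001, -0.0, 0.0], [-0.0001, -0.0, 0.0001], [-0.0, -0.0, 0.0], [-0.0001, -0.0001, 0.0001]] deg/row 0.0 mm/row 30.0
pos [[0.0, -0.0, 0.0981], [0.0, -0.0, 0.0981], [0.0, -0.0, 0.0981], [0.0001, -0.0001, 0.0982]]
rot [[0.0, 0.0, -0.0], [0.0, 0.0, -0.0], [0.0, 0.0, -0.0], [0.0, 0.0, -0.0]] deg/row 0.0 mm/row 20.0
blobs [([253.0, 90.0], 3012), ([379.0, 158.0], 3028), ([492.0, 193.0], 2313), ([102.0, 262.0], 621), ([403.0, 262.0], 604), ([380.0, 303.0], 3364)]
F [0.41628497 0.3354622  0.02893708] 120 0.00014538596868091287
blobs [([288.0, 60.0], 2196), ([393.0, 120.0], 2271), ([490.0, 154.0], 2027), ([102.0, 262.0], 634), ([403.0, 262.0], 604), ([380.0, 303.0], 3350)]
G [0.4155215  0.33496179 0.02913951] 120 0.00025496629761014196
[0.41635232 0.33600681 0.01400577]
```

The blank's top centre is (0.416, 0.3355), with height 14 mm from a short baseline (20 mm given) and radius 29 mm. That fits. Moving in to grasp.

{"op": "play_rows", "data": {
  "claw": [0,0,0,0,0,0,0,0],
  "delta_pos": [
    [0.1164,0.0355,0.088],
    [0.1164,0.0355,0.088],
    [0.1164,0.0355,0.088],
    [0.1164,0.0355,0.088],
    [0.1164,0.0355,0.088],
    [0.1164,0.0355,0.088],
    [0,0,0],
    [0,0,0]
  ],
  "delta_rot": [
    [0,0,0],
    [0,0,0],
    [0,0,0],
    [0,0,0],
    [0,0,0],
    [0,0,0],
    [0,0,0],
    [0,0,0]
  ]
}}

```text
time: 9.4
ee_pos: [0.4157, 0.3356, 0.0895]
eef_rot: [0.74, 0.672, -0.001, -0.001]
ft_force: [-0.1, 0.3, -0.1]
width: 0.0873
grip_force: 0.0
```

```bash
python3 - <<'E'
from plan import *
plan([((.4163,.3355,.011),84.4,4)])
E
```

```text
t 9.4 now [0.4157 0.3356 0.0895] yaw 84.49 F [-0.1  0.3 -0.1] w 0.0873 j [ 0.06  0.42 -0.98  1.81  0.39  1.11 -1.15]
pos [[-0.0, 0.0011, 0.0981], [-0.0, 0.001, 0.0981], [-0.0, 0.001, 0.098], [-0.0, 0.0009, 0.0981]]
rot [[-0.0002, 0.0, 0.0001], [-0.0002, 0.0, 0.0001], [-0.0002, 0.0, 0.0001], [-0.0003, 0.0001, 0.0002]] deg/row 0.0 mm/row 20.0
```

{"op": "play_rows", "data": {
  "claw": [0,0,0,0,0,0],
  "delta_pos": [
    [0,0.001,0.12],
    [0,0.001,0.12],
    [0,0.001,0.1],
    [0,0,0.053],
    [0,0,0],
    [0,0,0]
  ],
  "delta_rot": [
    [0,0,0],
    [0,0,0],
    [0,0,0],
    [0,0,0],
    [0,0,0],
    [0,0,0]
  ]
}}

```text
time: 10.0
ee_pos: [0.4177, 0.3352, 0.0128]
eef_rot: [0.741, 0.672, 0.001, 0.0]
ft_force: [1.2, 1.1, 1.6]
width: 0.0871
grip_force: 0.0
```

{"op": "play_rows", "data": {
  "claw": [1,1,1,1,1,1,1,1],
  "delta_pos": [
    [0,0,0],
    [0,0,0],
    [0,0,0],
    [0,0,0],
    [0,0,0],
    [0,0,0],
    [0,0,0],
    [0,0,0]
  ],
  "delta_rot": [
    [0,0,0],
    [0,0,0],
    [0,0,0],
    [0,0,0],
    [0,0,0],
    [0,0,0],
    [0,0,0],
    [0,0,0]
  ],
  "squeeze": 20
}}

```text
time: 10.8
ee_pos: [0.4172, 0.3352, 0.0119]
eef_rot: [0.741, 0.672, 0.0, 0.0]
ft_force: [0.1, -0.3, 4.1]
width: 0.0589
grip_force: 20.0
```

{"op": "play_rows", "data": {
  "claw": [0,0,0,0,0,0,0,0],
  "delta_pos": [
    [0,0,0],
    [0,0,0],
    [0,0,0],
    [0,0,-0.1],
    [0,0,-0.2],
    [-0.1,0,-0.2],
    [-0.2,0,-0.1],
    [-0.2,0,0]
  ],
  "delta_rot": [
    [0,0,0],
    [0,0,0],
    [0,0,0],
    [0,0,0],
    [0,0,0],
    [0,0,0],
    [0,0,0],
    [0,0,0]
  ]
}}

```text
time: 11.6
ee_pos: [0.4082, 0.2361, 0.134]
eef_rot: [0.74, 0.672, 0.002, 0.001]
ft_force: [1.1, -0.1, 0.2]
width: 0.0867
grip_force: 0.0
```

{"op": "play_rows", "data": {
  "claw": [0,0,0,0,0],
  "delta_pos": [
    [0,0,0],
    [0,0,0],
    [0,0,0],
    [0,0,0],
    [0,0,0]
  ],
  "delta_rot": [
    [0,0,0],
    [0,0,0],
    [0,0,0],
    [0,0,0],
    [0,0,0]
  ]
}}

```text
time: 12.1
ee_pos: [0.407, 0.2368, 0.1316]
eef_rot: [0.74, 0.673, -0.0, -0.001]
ft_force: [0.8, -0.5, 0.2]
width: 0.0866
grip_force: 0.0
```

```bash
python3 - <<'E'
from blank import *
plan([]); snap('wH')
for n in 'FH':
    V=np.load(f'w{n}.npz'); print(n,top(V,(.416,.3355)))
V=np.load('wD.npz'); print('cav D',circ(V,np.array([.5232,.0895]),.016,.027,.037))
V=np.load('wE.npz'); print('cav E',circ(V,np.array([.5232,.0895]),.016,.027,.037))
E
```

```text
t 12.1 now [0.407  0.2368 0.1316] yaw 84.53 F [ 0.8 -0.5  0.2] w 0.0866 j [ 0.37  0.19 -1.06  1.93  0.19  1.13 -0.86]
blobs [([253.0, 90.0], 3012), ([379.0, 158.0], 3028), ([492.0, 193.0], 2313), ([102.0, 262.0], 621), ([403.0, 262.0], 604), ([380.0, 303.0], 3364)]
F (array([0.41628497, 0.3354622 , 0.02893708]), 120, np.float64(0.00014538596868091287))
blobs [([253.0, 92.0], 3003), ([378.0, 160.0], 3017), ([490.0, 194.0], 2285), ([102.0, 262.0], 617), ([403.0, 262.0], 596), ([379.0, 303.0], 3357)]
H (array([0.41835655, 0.33519853, 0.02896584]), 120, np.float64(0.00016712855012120456))
cav D (array([0.5229923 , 0.09008239, 0.03074984]), 119, np.float64(0.00015102684871270283))
cav E (array([0.52303932, 0.0900018 , 0.03073596]), 120, np.float64(0.00014107093060354743))
```

After the release, the blank measures (0.4184, 0.3352) against a grasp TCP of (0.4172, 0.3352). So there is a camera bias of +1.2 mm in x, and the place TCP should be (0.5218, 0.0900). Re-grasping.

```bash
python3 - <<'E'
from plan import *
plan([((.4172,.3352,.08),84.4,4),((.4172,.3352,.0115),84.4,4)])
E
```

```text
t 12.15 now [0.407  0.2366 0.1315] yaw 84.52 F [-1.  -0.7 -0.7] w 0.087 j [ 0.37  0.19 -1.06  1.93  0.19  1.13 -0.86]
pos [[0.1239, 0.001, 0.0645], [0.1239, 0.0009, 0.0645], [0.1239, 0.0008, 0.0645], [0.124, 0.0007, 0.0644]]
rot [[-0.0001, -0.0, 0.0002], [-0.0, -0.0001, 0.0002], [-0.0001, -0.0, 0.0001], [-0.0, -0.0001, 0.0002]] deg/row 0.0 mm/row 28.0
pos [[0.0, 0.0, 0.0856], [0.0, 0.0, 0.0856], [0.0, 0.0, 0.0857], [0.0, 0.0, 0.0856]]
rot [[-0.0, 0.0, -0.0], [-0.0, 0.0, -0.0], [-0.0, 0.0, -0.0], [-0.0, 0.0, -0.0]] deg/row 0.0 mm/row 17.0
```

{"op": "play_rows", "data": {
  "claw": [0,0,0,0,0,0,0],
  "delta_pos": [
    [0.124,0.001,0.0645],
    [0.124,0.001,0.0645],
    [0.124,0.001,0.0645],
    [0.124,0.001,0.0645],
    [0,0,0],
    [0,0,0],
    [0,0,0]
  ],
  "delta_rot": [
    [0,0,0],
    [0,0,0],
    [0,0,0],
    [0,0,0],
    [0,0,0],
    [0,0,0],
    [0,0,0]
  ]
}}

```text
time: 12.85
ee_pos: [0.418, 0.3338, 0.0803]
eef_rot: [0.741, 0.672, -0.0, 0.0]
ft_force: [0.1, 0.4, -0.8]
width: 0.0872
grip_force: 0.0
```

{"op": "play_rows", "data": {
  "claw": [0,0,0,0,0,0,0],
  "delta_pos": [
    [0,0,0.1],
    [0,0,0.1],
    [0,0,0.08],
    [0,0,0.06],
    [0,0,0],
    [0,0,0],
    [0,0,0]
  ],
  "delta_rot": [
    [0,0,0],
    [0,0,0],
    [0,0,0],
    [0,0,0],
    [0,0,0],
    [0,0,0],
    [0,0,0]
  ]
}}

```text
time: 13.55
ee_pos: [0.4183, 0.3346, 0.013]
eef_rot: [0.741, 0.672, 0.001, 0.0]
ft_force: [0.2, -0.2, 0.4]
width: 0.0869
grip_force: 0.0
```

{"op": "play_rows", "data": {
  "claw": [1,1,1,1,1,1,1,1],
  "delta_pos": [
    [0,0,0],
    [0,0,0],
    [0,0,0],
    [0,0,0],
    [0,0,0],
    [0,0,0],
    [0,0,0],
    [0,0,0]
  ],
  "delta_rot": [
    [0,0,0],
    [0,0,0],
    [0,0,0],
    [0,0,0],
    [0,0,0],
    [0,0,0],
    [0,0,0],
    [0,0,0]
  ],
  "squeeze": 20
}}

```text
time: 14.35
ee_pos: [0.4179, 0.3343, 0.0122]
eef_rot: [0.741, 0.672, 0.0, 0.0]
ft_force: [-0.3, -0.1, 2.4]
width: 0.0587
grip_force: 20.0
```

```bash
python3 - <<'E'
from plan import *
plan([((.4172,.3352,.09),84.4,3),((.5218,.09,.09),84.4,7)])
E
```

```text
t 14.35 now [0.4179 0.3343 0.0122] yaw 84.41 F [-0.3 -0.1  2.4] w 0.0587 j [ 0.    0.54 -0.92  1.87  0.51  0.99 -1.24]
pos [[0.0014, -0.0013, -0.1297], [0.0014, -0.0013, -0.1297], [0.0015, -0.0013, -0.1297]]
rot [[0.0, 0.0, 0.0], [0.0, 0.0, 0.0], [0.0, 0.0, 0.0001]] deg/row 0.0 mm/row 26.0
pos [[-0.167, 0.0915, 0.0], [-0.167, 0.0915, 0.0], [-0.167, 0.0915, 0.0], [-0.167, 0.0914, 0.0], [-0.167, 0.0915, 0.0001], [-0.167, 0.0914, 0.0], [-0.167, 0.0915, 0.0001]]
rot [[0.0, 0.0, -0.0], [0.0, 0.0, -0.0], [0.0, 0.0, -0.0], [0.0, 0.0, -0.0], [0.0, 0.0, -0.0], [0.0, 0.0, -0.0], [0.0, 0.0, -0.0]] deg/row 0.0 mm/row 38.0
```

{"op": "play_rows", "data": {
  "claw": [1,1,1,1,1],
  "delta_pos": [
    [0,0,-0.08],
    [0,0,-0.13],
    [0,0,-0.13],
    [0,0,-0.05],
    [0,0,0]
  ],
  "delta_rot": [
    [0,0,0],
    [0,0,0],
    [0,0,0],
    [0,0,0],
    [0,0,0]
  ]
}}

```text
time: 14.85
ee_pos: [0.4186, 0.3348, 0.0917]
eef_rot: [0.741, 0.672, 0.001, 0.0]
ft_force: [1.0, -0.2, -0.6]
width: 0.0591
grip_force: 20.0
```

{"op": "play_rows", "data": {
  "claw": [1,1,1,1,1,1,1,1],
  "delta_pos": [
    [-0.1,0.055,0],
    [-0.167,0.0915,0],
    [-0.2,0.11,0],
    [-0.2,0.11,0],
    [-0.2,0.11,0],
    [-0.167,0.0915,0],
    [-0.1,0.055,0],
    [-0.035,0.017,0]
  ],
  "delta_rot": [
    [0,0,0],
    [0,0,0],
    [0,0,0],
    [0,0,0],
    [0,0,0],
    [0,0,0],
    [0,0,0],
    [0,0,0]
  ]
}}

```text
time: 15.65
ee_pos: [0.5227, 0.0858, 0.0889]
eef_rot: [0.742, 0.67, -0.001, -0.0]
ft_force: [-0.3, 0.3, -0.0]
width: 0.059
grip_force: 20.0
```

{"op": "play_rows", "data": {
  "claw": [1,1,1,1],
  "delta_pos": [
    [0,0,0],
    [0,0,0],
    [0,0,0],
    [0,0,0]
  ],
  "delta_rot": [
    [0,0,0],
    [0,0,0],
    [0,0,0],
    [0,0,0]
  ]
}}

```text
time: 16.05
ee_pos: [0.5221, 0.0904, 0.0902]
eef_rot: [0.74, 0.673, 0.0, -0.0]
ft_force: [-0.2, -0.0, -0.1]
width: 0.0589
grip_force: 20.0
```

```bash
python3 - <<'E'
from plan import *
plan([((.5217,.0891,.05),84.4,4)])
E
```

```text
t 16.05 now [0.5221 0.0904 0.0902] yaw 84.53 F [-0.2 -0.  -0.1] w 0.0589 j [ 0.54  0.39 -0.93  1.83  0.35  1.1  -0.62]
pos [[-0.0017, -0.0003, 0.0502], [-0.0017, -0.0003, 0.0502], [-0.0017, -0.0003, 0.0502], [-0.0016, -0.0004, 0.0503]]
rot [[0.0, -0.0, 0.0002], [0.0, -0.0, 0.0002], [0.0, -0.0, 0.0002], [0.0, -0.0, 0.0001]] deg/row 0.0 mm/row 10.0
```

{"op": "play_rows", "data": {
  "claw": [1,1,1,1,1,1,1,1],
  "delta_pos": [
    [-0.006,-0.001,0.05],
    [0,0,0.06],
    [0,0,0.06],
    [0,0,0.05],
    [0,0,0],
    [0,0,0],
    [0,0,0],
    [0,0,0]
  ],
  "delta_rot": [
    [0,0,0.0006],
    [0,0,0],
    [0,0,0],
    [0,0,0],
    [0,0,0],
    [0,0,0],
    [0,0,0],
    [0,0,0]
  ]
}}

```text
time: 16.85
ee_pos: [0.5225, 0.088, 0.0466]
eef_rot: [0.741, 0.671, 0.0, 0.0]
ft_force: [0.8, -0.3, -0.4]
width: 0.059
grip_force: 20.0
```

```bash
python3 - <<'E'
from plan import *
plan([((.5217,.0891,.0282),84.4,4)])
E
```

```text
t 16.85 now [0.5225 0.088  0.0466] yaw 84.3 F [ 0.8 -0.3 -0.4] w 0.059 j [ 0.51  0.45 -0.9   1.86  0.41  1.02 -0.66]
pos [[0.0013, -0.0012, 0.023], [0.0013, -0.0012, 0.023], [0.0013, -0.0012, 0.023], [0.0014, -0.0012, 0.023]]
rot [[0.0001, -0.0, -0.0001], [0.0001, -0.0, -0.0002], [0.0, -0.0, -0.0001], [0.0001, -0.0, -0.0002]] deg/row 0.0 mm/row 5.0
```

{"op": "play_rows", "data": {
  "claw": [1,1,1,1,1,1],
  "delta_pos": [
    [0.0055,-0.004,0],
    [0,0,0.02],
    [0,0,0.02],
    [0,0,0.02],
    [0,0,0],
    [0,0,0]
  ],
  "delta_rot": [
    [0,0,0],
    [0,0,0],
    [0,0,0],
    [0,0,0],
    [0,0,0],
    [0,0,0]
  ]
}}

```text
time: 17.45
ee_pos: [0.5214, 0.0891, 0.034]
eef_rot: [0.741, 0.671, -0.0, -0.0]
ft_force: [0.9, 0.5, 0.2]
width: 0.0585
grip_force: 20.0
```

{"op": "play_rows", "data": {
  "claw": [1,1,1,1,1],
  "delta_pos": [
    [0,0,0.01],
    [0,0,0.01],
    [0,0,0.006],
    [0,0,0],
    [0,0,0]
  ],
  "delta_rot": [
    [0,0,0],
    [0,0,0],
    [0,0,0],
    [0,0,0],
    [0,0,0]
  ]
}}

```text
time: 17.95
ee_pos: [0.5215, 0.0891, 0.0289]
eef_rot: [0.741, 0.671, 0.0, 0.0]
ft_force: [-0.1, 0.1, -0.8]
width: 0.0588
grip_force: 20.0
```

Going in freely. I'll lower the last millimetre, then release and look.

{"op": "play_rows", "data": {
  "claw": [1,1,1,0,0,0,0,0],
  "delta_pos": [
    [0,0,0.004],
    [0,0,0],
    [0,0,0],
    [0,0,0],
    [0,0,0],
    [0,0,0],
    [0,0,0],
    [0,0,0]
  ],
  "delta_rot": [
    [0,0,0],
    [0,0,0],
    [0,0,0],
    [0,0,0],
    [0,0,0],
    [0,0,0],
    [0,0,0],
    [0,0,0]
  ]
}}

```text
time: 18.75
ee_pos: [0.5215, 0.0891, 0.0281]
eef_rot: [0.741, 0.671, -0.0, 0.0]
ft_force: [-0.2, 0.5, -0.2]
width: 0.0854
grip_force: 0.0
```

{"op": "play_rows", "data": {
  "claw": [0,0,0,0,0,0,0,0],
  "delta_pos": [
    [0,0,-0.1],
    [0,0,-0.2],
    [-0.1,0,-0.2],
    [-0.2,0,0],
    [-0.2,0,0],
    [0,0,0],
    [0,0,0],
    [0,0,0]
  ],
  "delta_rot": [
    [0,0,0],
    [0,0,0],
    [0,0,0],
    [0,0,0],
    [0,0,0],
    [0,0,0],
    [0,0,0],
    [0,0,0]
  ]
}}

```text
time: 19.55
ee_pos: [0.5116, -0.0093, 0.1282]
eef_rot: [0.741, 0.672, 0.0, -0.0]
ft_force: [-0.3, 0.8, -0.7]
width: 0.0871
grip_force: 0.0
```

```bash
python3 - <<'E'
from blank import *
plan([]); px=snap('wI'); V=np.load('wI.npz')
m=wood(V,(.5230,.09)); print(circ(V,np.array((.523,.09)),.036,.022,.04,m))
cv2.imwrite('pics/wI.png',cv2.resize(px[20:170,150:350,::-1],(800,600),interpolation=cv2.INTER_CUBIC))
E
```

```text
t 19.55 now [ 0.5116 -0.0093  0.1282] yaw 84.37 F [-0.3  0.8 -0.7] w 0.0871 j [ 0.76  0.29 -0.94  1.84  0.26  1.14 -0.37]
blobs [([434.0, 5.0], 721), ([253.0, 88.0], 3791), ([378.0, 303.0], 3141)]
(array([0.52268375, 0.09007872, 0.03009955]), 120, np.float64(0.00010280460840519923))
```

View pics/wI.png

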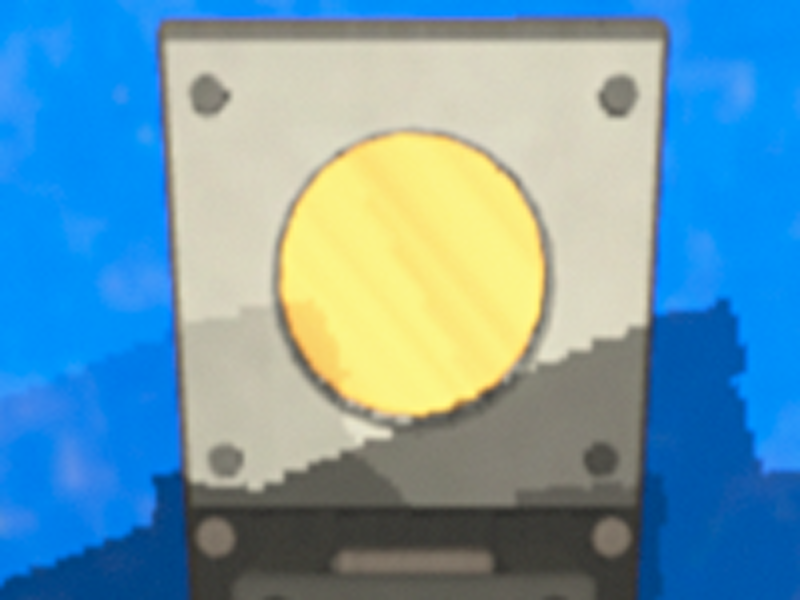

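The blank is seated flat and centred: (0.5227, 0.0901), r = 30.1 mm at z = 36 mm, against cavity (0.5230, 0.0900). Next is going behind the knob and pushing it home.

```bash
python3 - <<'E'
from plan import *
plan([((.4985,-.156,.128),84.6,5),((.4985,-.156,.036),84.6,4)])
E
```

```text
t 19.6 now [ 0.5116 -0.009   0.1282] yaw 84.41 F [ 1.3 -0.8 -0.4] w 0.0868 j [ 0.76  0.29 -0.94  1.84  0.26  1.14 -0.37]
pos [[-0.1475, 0.0013, 0.0001], [-0.1476, 0.0012, 0.0001], [-0.1475, 0.0011, 0.0001], [-0.1476, 0.001, 0.0001], [-0.1475, 0.001, 0.0001]]
rot [[0.0, -0.0, -0.0002], [0.0, -0.0, -0.0002], [0.0, -0.0001, -0.0002], [0.0, -0.0, -0.0002], [0.0, -0.0001, -0.0002]] deg/row 0.0 mm/row 30.0
pos [[0.0, -0.0, 0.115], [0.0, -0.0, 0.115], [0.0, -0.0, 0.115], [0.0, -0.0, 0.115]]
rot [[0.0, 0.0, -0.0], [0.0, 0.0, -0.0], [0.0, 0.0, -0.0], [0.0, 0.0, -0.0]] deg/row 0.0 mm/row 23.0
```

{"op": "play_rows", "data": {
  "claw": [1,1,1,1,1,1,1,1],
  "delta_pos": [
    [-0.1475,0.001,0],
    [-0.1475,0.001,0],
    [-0.1475,0.001,0],
    [-0.1475,0.001,0],
    [-0.1475,0.001,0],
    [0,0,0],
    [0,0,0],
    [0,0,0]
  ],
  "delta_rot": [
    [0,0,0],
    [0,0,0],
    [0,0,0],
    [0,0,0],
    [0,0,0],
    [0,0,0],
    [0,0,0],
    [0,0,0]
  ]
}}

```text
time: 20.4
ee_pos: [0.4983, -0.1554, 0.1282]
eef_rot: [0.741, 0.672, 0.0, -0.0]
ft_force: [1.0, 0.2, 0.0]
width: 0.0308
grip_force: 0.0
```

{"op": "play_rows", "data": {
  "claw": [1,1,1,1,1,1,1,1],
  "delta_pos": [
    [0,0,0],
    [0,0,0],
    [0,0,0.1],
    [0,0,0.13],
    [0,0,0.13],
    [0,0,0.1],
    [0,0,0],
    [0,0,0]
  ],
  "delta_rot": [
    [0,0,0],
    [0,0,0],
    [0,0,0],
    [0,0,0],
    [0,0,0],
    [0,0,0],
    [0,0,0],
    [0,0,0]
  ]
}}

```text
time: 21.2
ee_pos: [0.4982, -0.1568, 0.0366]
eef_rot: [0.741, 0.671, 0.0, -0.0]
ft_force: [0.2, 0.3, 1.5]
width: 0.0007
grip_force: 0.0
```

{"op": "play_rows", "data": {
  "claw": [1,1,1,1,1,1,1,1],
  "delta_pos": [
    [0.038,0,0],
    [0.038,0,0],
    [0.038,0,0],
    [0.038,0,0],
    [0.038,0,0],
    [0.038,0,0],
    [0.038,0,0],
    [0.038,0,0]
  ],
  "delta_rot": [
    [0,0,0],
    [0,0,0],
    [0,0,0],
    [0,0,0],
    [0,0,0],
    [0,0,0],
    [0,0,0],
    [0,0,0]
  ]
}}

```text
time: 22.0
ee_pos: [0.5041, -0.0956, 0.0365]
eef_rot: [0.741, 0.671, 0.0, 0.0]
ft_force: [0.3, -0.6, -1.1]
width: 0.0009
grip_force: 0.0
```

{"op": "play_rows", "data": {
  "claw": [1,1,1,1],
  "delta_pos": [
    [0.02,0,0],
    [0.02,0,0],
    [0,0,0],
    [0,0,0]
  ],
  "delta_rot": [
    [0,0,0],
    [0,0,0],
    [0,0,0],
    [0,0,0]
  ]
}}

```text
time: 22.4
ee_pos: [0.5042, -0.0944, 0.0365]
eef_rot: [0.743, 0.67, -0.003, 0.002]
ft_force: [-3.2, -20.4, 6.0]
width: 0.0007
grip_force: 10.4
```

The knob is at its stop with 20 N of force. Backing off to check and to look for the button.

{"op": "play_rows", "data": {
  "claw": [1,1,1,1,1,1,1,1],
  "delta_pos": [
    [-0.1,0,0],
    [-0.03,0,-0.05],
    [0,0,-0.2],
    [0,0,-0.25],
    [0,0,-0.25],
    [0,0,0],
    [0,0,0],
    [0,0,0]
  ],
  "delta_rot": [
    [0,0,0],
    [0,0,0],
    [0,0,0],
    [0,0,0],
    [0,0,0],
    [0,0,0],
    [0,0,0],
    [0,0,0]
  ]
}}

```text
time: 23.2
ee_pos: [0.5016, -0.1141, 0.1855]
eef_rot: [0.741, 0.671, -0.0, -0.001]
ft_force: [0.6, -0.3, 0.5]
width: 0.0006
grip_force: 0.0
```

```bash
python3 - <<'E'
from blank import *
plan([((.45,-.44,.19),84.6,8)]); px=snap('wJ')
t=r.camera('top')['pixels']
a=cv2.resize(px[:260,120:420,::-1],(400,347)); b=cv2.resize(t[140:220,180:400,::-1],(400,145))
cv2.imwrite('pics/wJ.png',cv2.resize(np.vstack([a,b]),(480,590),interpolation=cv2.INTER_CUBIC))
E
```

```text
t 23.2 now [ 0.5016 -0.1141  0.1855] yaw 84.34 F [ 0.6 -0.3  0.5] w 0.0006 j [ 0.96  0.22 -0.92  1.76  0.18  1.25 -0.1 ]
pos [[-0.2059, -0.012, -0.0029], [-0.2059, -0.0121, -0.0029], [-0.2059, -0.0122, -0.0029], [-0.2058, -0.0124, -0.0029], [-0.2058, -0.0125, -0.0029], [-0.2058, -0.0126, -0.0029], [-0.2059, -0.0128, -0.0028], [-0.2058, -0.0128, -0.0029]]
rot [[-0.0001, -0.0, -0.0002], [-0.0, -0.0, -0.0002], [-0.0001, -0.0, -0.0002], [-0.0, -0.0, -0.0002], [-0.0001, -0.0, -0.0002], [-0.0, -0.0, -0.0002], [-0.0001, -0.0, -0.0001], [-0.0, -0.0001, -0.0002]] deg/row 0.0 mm/row 41.0
```

View pics/wJ.png

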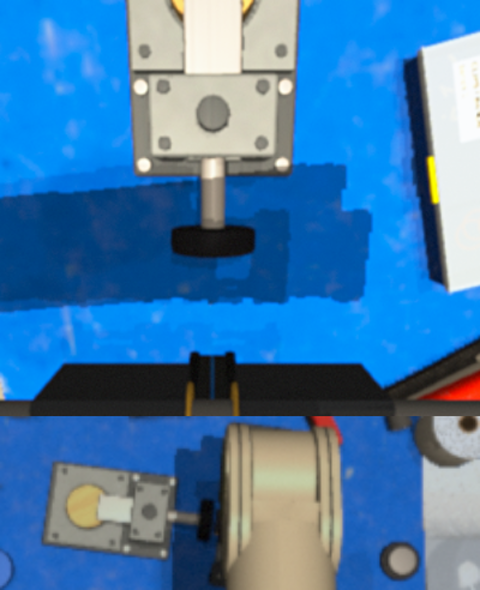

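The image shows the knob back at (213,240), the tongue over the blank, and the button at crop (400,560). Now moving to view the button.

{"op": "play_rows", "data": {
  "claw": [1,1,1,1,1,1,1,1],
  "delta_pos": [
    [-0.206,-0.012,0],
    [-0.206,-0.012,0],
    [-0.206,-0.012,0],
    [-0.206,-0.012,0],
    [-0.206,-0.012,0],
    [-0.206,-0.013,0],
    [-0.206,-0.013,0],
    [-0.206,-0.013,0]
  ],
  "delta_rot": [
    [0,0,0],
    [0,0,0],
    [0,0,0],
    [0,0,0],
    [0,0,0],
    [0,0,0],
    [0,0,0],
    [0,0,0]
  ]
}}

```text
time: 24.1
ee_pos: [0.449, -0.4418, 0.1848]
eef_rot: [0.741, 0.671, 0.0, -0.001]
ft_force: [1.5, -0.7, -0.9]
width: 0.0006
grip_force: 0.0
```

{"op": "play_rows", "data": {
  "claw": [1,1,1,1,1],
  "delta_pos": [
    [0,0,0],
    [0,0,0],
    [0,0,0],
    [0,0,0],
    [0,0,0]
  ],
  "delta_rot": [
    [0,0,0],
    [0,0,0],
    [0,0,0],
    [0,0,0],
    [0,0,0]
  ]
}}

```text
time: 24.6
ee_pos: [0.4502, -0.4397, 0.1863]
eef_rot: [0.741, 0.672, -0.0, 0.0]
ft_force: [0.1, 0.7, 0.1]
width: -0.0001
grip_force: 0.0
```

```bash
python3 - <<'E'
from blank import *
plan([]); px=snap('wK')
for n,b in(('B',(262,140,325,175)),('J',(220,140,290,170))):
    V=np.load(f'w{n}.npz'); x0,y0,x1,y1=b; g=V['px'].max(axis=2)[y0:y1,x0:x1]; k,l,s,ce=cv2.connectedComponentsWithStats((g<60).astype('uint8')); i=1+np.argmax(s[1:,4]); c=ce[i]+[x0,y0]; print(n,c,s[i],onplane(V['K'],V['M'],*c,.055).round(4))
V=np.load('wK.npz'); print('label roll',[onplane(np.load('top0.npz')['camera_matrix'],np.load('top0.npz')['cam_to_world'],617/1.5625,223/1.5625,.102).round(3)])
print(proj(V['K'],V['M'],(.46,-.351,.03)))
cv2.imwrite('pics/wK.png',cv2.resize(px[:240,100:420,::-1],(800,600),interpolation=cv2.INTER_CUBIC))
E
```

```text
t 24.6 now [ 0.4502 -0.4397  0.1863] yaw 84.39 F [0.1 0.7 0.1] w -0.0001 j [ 1.23  0.45 -0.71  1.47  0.3   1.33  0.4 ]
B [293.26842837 158.82197497] [  9  10  46  18 719] [ 0.5052 -0.073   0.055 ]
J [252.50163221 150.31120783] [  7   1  52  20 919] [ 0.5068 -0.0731  0.055 ]
label roll [array([ 0.64 , -0.424,  0.102])]
(np.float64(252.22397479011073), np.float64(105.26666617747604))
```

View pics/wK.png

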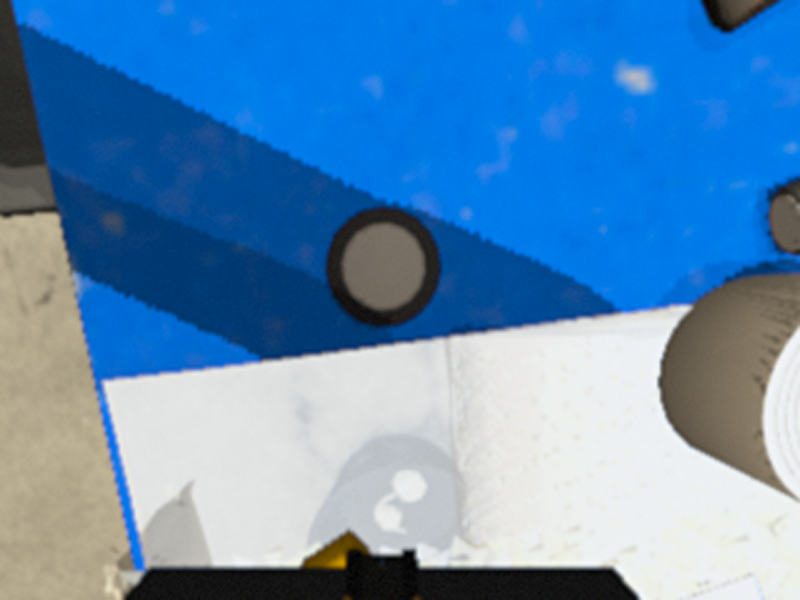

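Knob y in view J is -0.0731, against -0.073 in view B before the pull, so it is home. The button's grey top is at crop (384,266), native (253.6,106.4). The label roll at (0.64, -0.42) is clear of the gripper. I'll take a second, lower view for height.

{"op": "play_rows", "data": {
  "claw": [1,1,1,1,1,1,1],
  "delta_pos": [
    [0,-0.04,0.095],
    [0,-0.04,0.095],
    [0,-0.04,0.095],
    [0,-0.04,0.095],
    [0,0,0],
    [0,0,0],
    [0,0,0]
  ],
  "delta_rot": [
    [0,0,0],
    [0,0,0],
    [0,0,0],
    [0,0,0],
    [0,0,0],
    [0,0,0],
    [0,0,0]
  ]
}}

```text
time: 25.35
ee_pos: [0.419, -0.4377, 0.1116]
eef_rot: [0.741, 0.671, 0.0, 0.001]
ft_force: [-0.4, -0.7, 0.5]
width: 0.0002
grip_force: 0.0
```

```bash
python3 - <<'E'
from blank import *
plan([]); snap('wL'); rays=[]
for n in 'KL':
    V=np.load(f'w{n}.npz'); px=V['px'].astype(int); u,v=proj(V['K'],V['M'],(.462,-.352,.03)); u,v=int(u),int(v)
    g=cv2.cvtColor(V['px'],cv2.COLOR_RGB2HSV); m=cv2.inRange(g,(0,0,75),(180,70,255)); k,l,s,ce=cv2.connectedComponentsWithStats(m[max(0,v-28):v+28,u-28:u+28]); 
    l2=l[28,28] if v>=28 else l[v,28]; c=ce[l2]+[u-28,max(0,v-28)]; print(n,c,s[l2]); rays.append(ray(V['K'],V['M'],*c))
p=tri(rays); print(p, [onplane(V['K'],V['M'],*c,z).round(4) for z in(.02,.03,.04)])
E
```

```text
t 25.35 now [ 0.419  -0.4377  0.1116] yaw 84.33 F [-0.4 -0.7  0.5] w 0.0002 j [ 1.28  0.46 -0.7   1.62  0.32  1.17  0.41]
K [253.01222222 106.02      ] [ 11  11  33  35 900]
L [288.03119032 100.70401018] [   5    6   43   46 1571]
[ 0.46085705 -0.35146406  0.02342917] [array([ 0.4613, -0.3511,  0.02  ]), array([ 0.46  , -0.3516,  0.03  ]), array([ 0.4586, -0.352 ,  0.04  ])]
```

The button top is at about (0.460, -0.3515, 0.023). I'll approach from above and descend on force.

```bash
python3 - <<'E'
from plan import *
plan([((.460,-.3515,.07),84.4,3),((.460,-.3515,.035),84.4,3)])
E
```

```text
t 25.4 now [ 0.419  -0.4378  0.1115] yaw 84.34 F [-0.  -0.3  0.5] w 0.0004 j [ 1.28  0.46 -0.7   1.62  0.32  1.17  0.41]
pos [[0.1499, 0.0537, 0.0691], [0.1498, 0.0538, 0.0691], [0.1498, 0.0538, 0.0691]]
rot [[0.0002, 0.0001, -0.0001], [0.0002, 0.0001, -0.0001], [0.0001, 0.0002, -0.0002]] deg/row 0.0 mm/row 35.0
pos [[0.0, 0.0, 0.0583], [0.0, 0.0, 0.0583], [0.0, 0.0, 0.0584]]
rot [[0.0, -0.0, 0.0], [0.0, -0.0, 0.0], [0.0, -0.0, 0.0]] deg/row 0.0 mm/row 12.0
```

{"op": "play_rows", "data": {
  "claw": [1,1,1,1,1,1,1,1],
  "delta_pos": [
    [0.15,0.054,0.069],
    [0.15,0.054,0.069],
    [0.15,0.054,0.069],
    [0,0,0],
    [0,0,0.05],
    [0,0,0.05],
    [0,0,0.05],
    [0,0,0]
  ],
  "delta_rot": [
    [0,0,0],
    [0,0,0],
    [0,0,0],
    [0,0,0],
    [0,0,0],
    [0,0,0],
    [0,0,0],
    [0,0,0]
  ]
}}

```text
time: 26.2
ee_pos: [0.4578, -0.3515, 0.037]
eef_rot: [0.742, 0.671, -0.0, -0.001]
ft_force: [-0.6, 0.3, -1.0]
width: 0.0007
grip_force: 0.0
```

{"op": "play_rows", "data": {
  "claw": [1,1,1,1],
  "delta_pos": [
    [0,0,0.02],
    [0,0,0.02],
    [0,0,0],
    [0,0,0]
  ],
  "delta_rot": [
    [0,0,0],
    [0,0,0],
    [0,0,0],
    [0,0,0]
  ]
}}

```text
time: 26.6
ee_pos: [0.4591, -0.3513, 0.0309]
eef_rot: [0.741, 0.671, 0.0, 0.0]
ft_force: [0.1, 0.1, 0.5]
width: 0.0006
grip_force: 0.0
```

{"op": "play_rows", "data": {
  "claw": [1,1,1,1,1,1],
  "delta_pos": [
    [0,0,0.02],
    [0,0,0.02],
    [0,0,0.01],
    [0,0,0.01],
    [0,0,0],
    [0,0,0]
  ],
  "delta_rot": [
    [0,0,0],
    [0,0,0],
    [0,0,0],
    [0,0,0],
    [0,0,0],
    [0,0,0]
  ]
}}

```text
time: 27.2
ee_pos: [0.4592, -0.3513, 0.019]
eef_rot: [0.741, 0.671, -0.0, 0.0]
ft_force: [-0.7, -0.5, 4.4]
width: 0.0005
grip_force: 1.8
```

{"op": "play_rows", "data": {
  "claw": [1,1,1,1],
  "delta_pos": [
    [0,0,0.01],
    [0,0,0.01],
    [0,0,0],
    [0,0,0]
  ],
  "delta_rot": [
    [0,0,0],
    [0,0,0],
    [0,0,0],
    [0,0,0]
  ]
}}

```text
time: 27.6
ee_pos: [0.4593, -0.3514, 0.0162]
eef_rot: [0.741, 0.671, -0.0, 0.0]
ft_force: [-5.8, 3.3, 21.4]
width: 0.0004
grip_force: 10.3
```

The button bottomed at z = 16 mm with 21 N, 7 mm below its top. Releasing and retreating.

{"op": "play_rows", "data": {
  "claw": [1,1,1,1,1,1,1,1],
  "delta_pos": [
    [0,0,-0.06],
    [0,0,-0.15],
    [0,0,-0.2],
    [0,0,-0.2],
    [0,0,-0.1],
    [0,0,0],
    [0,0,0],
    [0,0,0]
  ],
  "delta_rot": [
    [0,0,0],
    [0,0,0],
    [0,0,0],
    [0,0,0],
    [0,0,0],
    [0,0,0],
    [0,0,0],
    [0,0,0]
  ]
}}

```text
time: 28.4
ee_pos: [0.4583, -0.3508, 0.1552]
eef_rot: [0.741, 0.671, -0.0, -0.001]
ft_force: [-0.3, -0.4, -0.5]
width: 0.0002
grip_force: 0.0
```

```bash
python3 - <<'E'
from plan import *
plan([]); print(r.close_job())
E
```

```text
t 28.4 now [ 0.4583 -0.3508  0.1552] yaw 84.3 F [-0.3 -0.4 -0.5] w 0.0002 j [ 1.19  0.37 -0.76  1.65  0.27  1.23  0.28]
the job is handed in; nothing more can be done
None
```

I handed the job in at 28.4 s: the slide was opened, the round blank seated, the slide pushed home over it, and the start button pressed to its stop and released; no verdict came back, and I did not check the button's return by camera.

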